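# Line up four cased medals by size for the catalogue photograph

## Robot

A 6-joint arm with a two-finger parallel gripper is mounted at the origin on the work surface. World frame = base frame: x ahead of the robot, y to its left, z up, the work surface at z = 0. Lengths are in mm, angles in rad, forces in N, time in s.
With the tool pointing down it reaches from about 350 to 975 mm from the base axis. Payload 7.1 kg.
Tool frame: the origin (TCP) lies midway between the tips of the shut fingers; the grasp point (between the pads) lies 19 mm behind it (ctrl.grip_depth is the distance from the TCP to the grasp point, in mm); z points along the fingers, y is the line along which they close (so a half turn about z gives the same grasp; the last joint's range is limited). The gripper opens to 88 mm and grips with 3 to 60 N. Pads are 20 mm wide; open, the fingers measure 115 mm over their backs; the gripper's body (75 mm by 178 mm) begins 61 mm behind the grasp point.
Start: joints at [1.292, 0.423, 1.63, -0, 1.089, -0.019], TCP at [160.523, 604.017, 222.675] pointing down, gripper open.
Joint ranges: [-3, 3], [-0.9, 2.11], [0.09, 2.58], [-1.31, 4.45], [0.11, 2.69], [-2.54, 2.54]. Speed limits (rad/s): [2.39, 2.39, 3.01, 3.14, 3.14, 3.14].

## Interface

Orientations are given as a rotation vector (axis times angle).
In Python, from workcell import ctrl, cams gives the robot as it stands.
- The arm moves only by the tool move_arm, never from a script. Its argument "steps" is a list of rows, each a list of 3 entries, a list of its own where there are three numbers: the shift along the tool's x, y, z in units of 25 mm (1.0 is 25 mm), then the turn about the tool's z in units of 5 degrees (1.0 is 5 degrees), then the closure, from 0 (fully open) to 1 (shut). A call has 1 to 20 rows; each row shifts and turns the commanded pose from where the row before left it, along the tool's axes as they then stand; what a row does not reach is not made up. A row lasts 1/12 s, in which the tool goes at most 41.7 mm and 7.16 degrees, less where a joint would pass 70% of its speed; a pose out of reach is approached as far as the arm can. A call is refused whole if a number of a shift passes 1 or a number of a turn 1, either way. A call with a gripper value outside its range is refused whole. The fingers move at their own pace and stop on an object; the grip force is fixed at half the most. Time passes only in rows, so rows that do not move let the fingers close. It gives the time, the measured TCP pose, the force, the opening and the grip force at its end, in the units of the state.
- ctrl.get_obs(): the state, without advancing time (a new reading comes with each control period).
- cams.get_image(name): name is "scene" or "side" or "wrist"; returns a dict with "image" (384x512x3 uint8, red, green, blue), "camera_matrix" (3x3 intrinsics, pixels), "k1" (the pictures are not rectified: a ray, as slopes to the right and down, at radius r is drawn at 1 + k1 r^2 times it, then the intrinsics apply), "xyz" and "rotation" of the camera in the world; the wrist camera has in their place "mount" (4x4, takes a point from camera to tool coordinates, whose origin is the TCP and whose axes are the flange's). Camera axes: x right, y down, z forward; pixel columns grow to the right and rows downward; lengths in mm; the calibration is good to about 2 mm. A picture is of the moment at which its call begins: read the wrist's pose just before it. There is no depth.
- ctrl.close_job(): hands the job in; it is judged then, once.
Trained networks look in the newest picture that a camera, given by its name, has taken for a name from the list of things; names that differ only in an ending like _2 or _b are one class to them, and where a whole thing is asked for, a point or a joint stands for the part that bears it (a point fixed in the world has none). Each returns a list of dicts, best first, with "p" (0 to 1); they miss things now and then, are a little off and sometimes report something else, mostly with a low value. They report only what shows in the picture. A call takes as long as a camera call. They do not tell look-alikes from the thing itself.
- cams.boxes_of(camera, thing): "rect" ([centre column, centre row, width, height] in pixels, round what is visible of it).
- cams.cut_out(camera, thing): "pixels" (384x512 bool, what is visible of it) and "rect" ([centre column, centre row, width, height] in pixels, round what is visible of it).
The state is a dict: "t": time; "qpos": joint angles; "qvel": joint speeds; "joint_torque": joint torques, N m; "ee_pos": TCP position; "orientation": TCP orientation; "ft_force": force on the tool from outside, world axes, zero at the start; "moment": the same for the moment, N m; "width": finger opening in mm; "grasp_force": force on a finger pad.
Only numpy, scipy, OpenCV 4.12 (cv2) and the standard library are available. Lean on these libraries where they do the work, as an engineer would, in place of code of your own. Each camera call takes 0.05 s, during which the arm holds its last target. There are 200 camera calls.

## Task

Set the four cased medals on the four round pads of the grey photo board, one on each pad, in order of size: the smallest on the pad next to the chequered scale block, then larger and larger, so that the largest is next to the pink note block. Each should lie flat, face up and centred on its pad; lower them onto the pads rather than dropping them, and do not disturb the note block.

Things in the scene. Friction and masses are not known exactly. Their poses are not given: they have to be found in the camera images.
- medal_30: white round plastic case holding a bronze-coloured medal (bronze face with a star relief upward): a disc 30 mm in diameter and 20 mm high, loose, lying flat; the smallest of the four. Origin: centre of its underside; z up. It starts on the desk (underside at z = 0) between the robot and the display board; 20 to 145 g, firm enough for any ordinary grip
- medal_41: white round plastic case holding a bronze-coloured medal (bronze face with a star relief upward): a disc 41 mm in diameter and 20 mm high, loose, lying flat; the second smallest of the four. Origin: centre of its underside; z up. It starts on the desk (underside at z = 0) between the robot and the display board; 20 to 145 g, firm enough for any ordinary grip
- medal_52: white round plastic case holding a bronze-coloured medal (bronze face with a star relief upward): a disc 52 mm in diameter and 20 mm high, loose, lying flat; the second largest of the four. Origin: centre of its underside; z up. It starts on the desk (underside at z = 0) between the robot and the display board; 20 to 145 g, firm enough for any ordinary grip
- medal_63: white round plastic case holding a bronze-coloured medal (bronze face with a star relief upward): a disc 63 mm in diameter and 20 mm high, loose, lying flat; the largest of the four. Origin: centre of its underside; z up. It starts on the desk (underside at z = 0) between the robot and the display board; 20 to 145 g, firm enough for any ordinary grip
- pad_a: one of four identical fixed round dark blue display pads, 60 mm in diameter, 6 mm thick, standing about 82 mm apart in a nearly straight row on a fixed grey board (100 x 440 mm, 5 mm thick, long side along the row). The letter says nothing about its place in the row. Origin: centre of its underside, 5 mm above the desk; its flat top is 6 mm above the origin (z = 0.011)
- pad_b: one of four identical fixed round dark blue display pads, 60 mm in diameter, 6 mm thick, standing about 82 mm apart in a nearly straight row on a fixed grey board (100 x 440 mm, 5 mm thick, long side along the row). The letter says nothing about its place in the row. Origin: centre of its underside, 5 mm above the desk; its flat top is 6 mm above the origin (z = 0.011)
- pad_c: one of four identical fixed round dark blue display pads, 60 mm in diameter, 6 mm thick, standing about 82 mm apart in a nearly straight row on a fixed grey board (100 x 440 mm, 5 mm thick, long side along the row). The letter says nothing about its place in the row. Origin: centre of its underside, 5 mm above the desk; its flat top is 6 mm above the origin (z = 0.011)
- pad_d: one of four identical fixed round dark blue display pads, 60 mm in diameter, 6 mm thick, standing about 82 mm apart in a nearly straight row on a fixed grey board (100 x 440 mm, 5 mm thick, long side along the row). The letter says nothing about its place in the row. Origin: centre of its underside, 5 mm above the desk; its flat top is 6 mm above the origin (z = 0.011)
- scale_block: fixed photographer's scale block, 34 x 34 x 12 mm, white with a black and white chequered top, on the grey board at one end of the row, in line with it, about 67 mm from the centre of the nearest pad: it marks the end where the row begins. Origin: centre of its underside, 5 mm above the desk
- note_block: loose block of pink sticky notes, 38 x 38 x 12 mm, on the grey board at the other end of the row, about 67 mm from the nearest pad's centre. Not part of the job: leave it where it is. Origin: centre of its underside, 5 mm above the desk
Mind the look-alikes: they are no part of the job. Leave any red or turquoise look-alike of the medal_63 alone.

How it is judged:
By the outcome, as a careful person would: the job done as asked, in the order asked, and still so for the second after the job is handed in, with the robot touching nothing.
It also fails if it takes over 83 s, if anything falls off the work surface, if the arm or the gripper's body presses on something with over 40 N, if the wrist force passes 120 N, or if a joint passes its speed limit or range.

## Working session

There is one attempt and no reset: what is moved stays moved. The work goes in short steps, Python scripts to look and compute and a tool call to move; the robot and the scene stay as the last step left them, time stands still between calls to the robot, and variables do not carry over. Pictures are saved under pics/ and viewed, at most 14 in all, crops included, and the job is handed in when it is done.

Besides the shell and the picture viewer there is one more tool, called after ">>>" as name(argument=value, ...), one argument or row to a line, values as JSON. move_arm: Moves the arm, as the interface text tells. Its arguments: {"type":"object","properties":{"steps":{"type":"array"}},"required":["steps"]}

```bash
mkdir -p pics; ls; python3 - <<'E'
from workcell import ctrl,cams
import cv2
o=ctrl.get_obs();print(o)
for n in ["scene","side","wrist"]:
    d=cams.get_image(n);cv2.imwrite(f"pics/{n}0.png",d["image"][:,:,::-1])
    print(n,{k:v.tolist() if hasattr(v,'tolist') else v for k,v in d.items() if k!="image"})
    for t in ["medal_30","medal_41","medal_52","medal_63","pad_a","scale_block","note_block"]:
        print(t,[([round(float(x),1) for x in b["rect"]],round(float(b["p"]),2)) for b in cams.boxes_of(n,t)])
E
```

```text
pics
{'t': 0.0, 'qpos': array([ 1.29197302e+00,  4.23815311e-01,  1.63066386e+00, -4.32427406e-06,
        1.08860408e+00, -1.90162352e-02]), 'qvel': array([ 0.00050823,  0.00228189, -0.00128743,  0.00156253, -0.00160177,
       -0.00142343]), 'joint_torque': array([ 4.05943429e-04, -5.44618213e+01, -2.73666877e+01,  6.44867029e-02,
        2.27453263e-02, -1.32695227e-04]), 'ee_pos': array([160.39549299, 603.50648806, 221.92790745]), 'orientation': array([-4.06925779e-01, -3.11490685e+00,  2.31623950e-03]), 'ft_force': array([-0.98423736, -0.14828894,  0.24801134]), 'moment': array([-0.02127176, -0.02211004,  0.04647857]), 'grasp_force': 0.0, 'width': 87.4862390082044}
scene {'camera_matrix': [[472.97020547511755, 0.0, 248.98067386617154], [0.0, 472.97020547511755, 199.038852949498], [0.0, 0.0, 1.0]], 'k1': -0.14584261783120037, 'xyz': [984.5063074283515, 295.83755836120764, 963.385967682146], 'rotation': [-1.3291322298370323, -2.4501897086761604, 0.7234533149157141]}
medal_30 [([268.6, 155.0, 25.0, 26.8], 0.97), ([351.4, 227.4, 20.9, 18.6], 0.81), ([172.4, 153.9, 24.3, 28.8], 0.8),
[... 2331 characters left out ...]
.3, 31.4, 28.4], 0.68), ([223.7, 139.1, 32.2, 16.0], 0.61)]
scale_block [([236.7, 121.0, 11.7, 12.8], 0.59)]
note_block [([154.9, 251.4, 31.1, 26.5], 0.7)]
wrist {'camera_matrix': [[280.31672791185883, 0.0, 254.690385076004], [0.0, 280.31672791185883, 191.63680151362138], [0.0, 0.0, 1.0]], 'k1': -0.0707044330219141, 'mount': [[-0.0005885521855769808, -0.954650985122241, -0.29772663671807625, 82.57160722746924], [0.9999998198781134, -0.0005268236611571896, -0.00028757706532509, 0.6958053760492966], [0.00011768629193130983, -0.29772675234510343, 0.9546511232319227, -161.57978393328287], [0.0, 0.0, 0.0, 1.0]]}
medal_30 []
medal_41 []
medal_52 []
medal_63 []
pad_a []
scale_block []
note_block []
```

View pics/scene0.png

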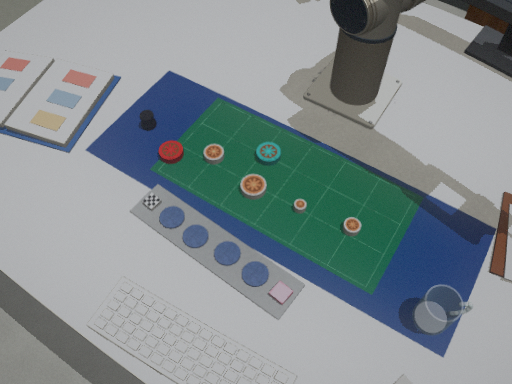

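View pics/side0.png

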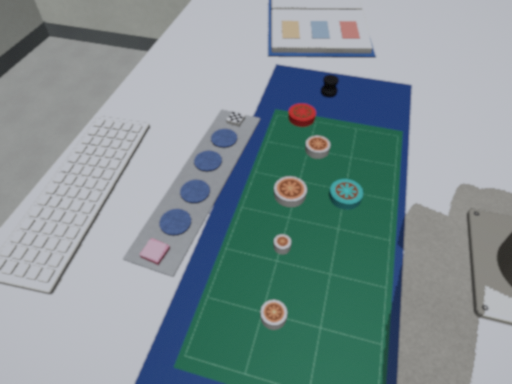

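View pics/wrist0.png

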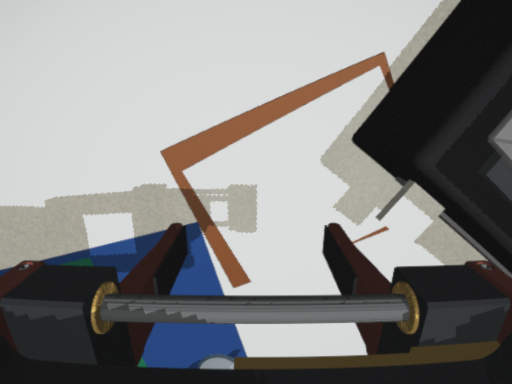

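```bash
cat > h.py <<'E'
import numpy as np, cv2
from scipy.spatial.transform import Rotation as R
from workcell import ctrl,cams
def pose(o): return R.from_rotvec(o["orientation"]).as_matrix(), np.array(o["ee_pos"])
def cam(n):
    """picture plus camera rotation/position in the world"""
    o=ctrl.get_obs(); d=cams.get_image(n)
    if n=="wrist":
        A,p=pose(o); M=np.array(d["mount"]); d["Rw"]=A@M[:3,:3]; d["pw"]=A@M[:3,3]+p
    else:
        d["Rw"]=R.from_rotvec(d["rotation"]).as_matrix(); d["pw"]=np.array(d["xyz"])
    return d
def back(d,uv,z):
    """pixels -> world points on plane z"""
    K=np.array(d["camera_matrix"]); uv=np.atleast_2d(uv).astype(float)
    m=(uv-K[:2,2])/[K[0,0],K[1,1]]; s=m.copy()
    for _ in range(20): s=m/(1+d["k1"]*(s**2).sum(1,keepdims=True))
    r=np.c_[s,np.ones(len(s))]@d["Rw"].T
    return d["pw"]+r*((z-d["pw"][2])/r[:,2])[:,None]
E
python3 - <<'E'
from h import *
for n in ["scene","side"]:
    d=cam(n); img=d["image"]
    print(n,d["pw"])
    for t,z in [("medal_30",15),("pad_a",10),("scale_block",14),("note_block",14)]:
        for b in cams.cut_out(n,t):
            m=b["pixels"]; 
            if not m.any(): continue
            v,u=np.nonzero(m); P=back(d,np.c_[u,v],z)
            hull=cv2.minEnclosingCircle(P[:,:2].astype(np.float32))
            print(t,round(float(b["p"]),2),[round(float(x)) for x in b["rect"]],np.round(P.mean(0)[:2]),"circ",np.round(hull[0]),round(2*hull[1]),"rgb",img[m].mean(0).round())
E
```

```text
scene [984.50630743 295.83755836 963.38596768]
medal_30 0.83 [255, 188, 23, 22] [446. -55.] circ [447. -57.] 75 rgb [139. 113.  92.]
medal_30 0.7 [216, 153, 22, 17] [ 415. -193.] circ [ 415. -194.] 67 rgb [133. 114.  96.]
medal_30 0.65 [171, 152, 25, 27] [ 468. -290.] circ [ 467. -290.] 77 rgb [136.  55.  52.]
medal_30 0.64 [269, 152, 21, 25] [339. -79.] circ [339. -82.] 74 rgb [ 67. 120. 112.]
medal_30 0.62 [298, 207, 14, 16] [432.  67.] circ [432.  67.] 42 rgb [126. 117. 102.]
pad_a 0.96 [256, 275, 26, 23] [631.  70.] circ [632.  70.] 61 rgb [ 83. 100. 133.]
pad_a 0.79 [195, 234, 28, 25] [626. -94.] circ [625. -94.] 62 rgb [ 85. 101. 133.]
pad_a 0.65 [228, 253, 27, 23] [623.  -8.] circ [622.  -8.] 61 rgb [ 81.  99. 133.]
pad_a 0.57 [171, 218, 22, 18] [ 618. -170.] circ [ 618. -170.] 60 rgb [ 82.  99. 132.]
scale_block 0.65 [153, 202, 20, 18] [ 612. -236.] circ [ 613. -235.] 47 rgb [126. 127. 129.]
note_block 0.67 [279, 295, 18, 28] [640. 142.] circ [641. 141.] 52 rgb [167. 152. 161.]
side [368.81275472 451.72583872 614.73685717]
medal_30 0.98 [346, 194, 37, 27] [337. -74.] circ [33
[... 195 characters left out ...]
23. 108.]
medal_30 0.65 [278, 244, 19, 19] [428.  72.] circ [427.  72.] 43 rgb [137. 131. 121.]
medal_30 0.64 [301, 116, 28, 24] [ 466. -286.] circ [ 464. -287.] 85 rgb [137.  51.  46.]
pad_a 0.93 [224, 139, 28, 19] [ 619. -167.] circ [ 618. -168.] 62 rgb [ 80.  98. 136.]
pad_a 0.8 [175, 224, 29, 28] [631.  76.] circ [634.  76.] 65 rgb [ 81.  99. 137.]
pad_a 0.73 [194, 193, 29, 26] [623.  -5.] circ [624.  -6.] 62 rgb [ 79.  98. 137.]
pad_a 0.59 [209, 163, 24, 26] [627. -89.] circ [628. -89.] 62 rgb [ 79.  97. 136.]
scale_block 0.72 [238, 121, 10, 17] [ 611. -233.] circ [ 611. -234.] 56 rgb [135. 137. 140.]
note_block 0.8 [153, 254, 35, 26] [639. 145.] circ [638. 145.] 54 rgb [170. 146. 159.]
```

The scene picture shows the white medals at pixels (214,153), (254,186), (300,205) and (352,226). The red look-alike is at (171,151) and the turquoise one at (268,153). The pads run from the scale block (152,201) to the note block (280,293).

By size, 63 is at about (444,-53), 52 at (415,-191), 41 at (412,200) and 30 at (430,70). I'll turn the tool so that it closes along world x.

>>> move_arm(
  steps=[
    [[0, 0, 0], 1, 0],
    [[0, 0, 0], 1, 0],
    [[0, 0, 0], 1, 0],
    [[0, 0, 0], 1, 0],
    [[0, 0, 0], 1, 0],
    [[0, 0, 0], 1, 0],
    [[0, 0, 0], 1, 0],
    [[0, 0, 0], 1, 0],
    [[0, 0, 0], 1, 0],
    [[0, 0, 0], 1, 0],
    [[0, 0, 0], 1, 0],
    [[0, 0, 0], 1, 0],
    [[0, 0, 0], 1, 0],
    [[0, 0, 0], 1, 0],
    [[0, 0, 0], 1, 0],
  ],
)

```text
t: 2.95
ee_pos: [160.5, 604.0, 222.7]
orientation: [2.224, 2.219, 0.0]
ft_force: [0.6, -0.0, 0.2]
width: 87.8
grasp_force: 0.0
```

>>> move_arm(
  steps=[
    [[-0.6, 1, 0], 0, 0],
    [[-0.6, 1, 0], 0, 0],
    [[-1, 1, 0], 0, 0],
    [[-1, 1, 0], 0, 0],
    [[-1, 1, 0], 0, 0],
    [[-1, 1, 0], 0, 0],
    [[-1, 0.7, 0], 0, 0],
    [[-1, 0.7, 0], 0, 0],
    [[-1, 0.7, 0], 0, 0],
    [[-1, 0.7, 0], 0, 0],
    [[-1, 0.7, 0], 0, 0],
    [[-1, 0.6, 0], 0, 0],
    [[-1, 0.6, 0], 0, 0],
    [[-1, 0.6, 0], 0, 0],
    [[-1, 0.6, 0], 0, 0],
    [[-1, 0.5, 0], 0, 0],
    [[-1, 0.5, 0], 0, 0],
    [[-1, 0.5, 0], 0, 0],
    [[-1, 0.5, 0], 0, 0],
    [[-1, 0.5, 0], 0, 0],
  ],
)

```text
t: 4.62
ee_pos: [522.0, 123.4, 222.9]
orientation: [2.219, 2.223, 0.001]
ft_force: [0.2, 1.0, 0.1]
width: 88.0
grasp_force: 0.0
```

```bash
cat >> h.py <<'E'
def survey(tag,medal_z=20):
    """circle-fit medals and pads in the wrist picture"""
    d=cam("wrist"); img=d["image"]; cv2.imwrite(f"pics/{tag}.png",img[:,:,::-1])
    o=ctrl.get_obs(); print("t",round(o["t"],2),"tcp",np.round(o["ee_pos"],1))
    for t,z in [("medal_30",10),("pad_a",10),("scale_block",14),("note_block",14)]:
        for b in cams.cut_out("wrist",t):
            m=b["pixels"]
            if not m.any(): continue
            v,u=np.nonzero(m); P=back(d,np.c_[u,v],z)
            c,r=cv2.minEnclosingCircle(P[:,:2].astype(np.float32))
            print(t,round(float(b["p"]),2),[round(float(x)) for x in b["rect"]],"mean",np.round(P.mean(0)[:2],1),"circ",np.round(c,1),round(2*r,1),"rgb",img[m].mean(0).round())
E
python3 -c "
from h import *
survey('w1')"
```

```text
t 4.67 tcp [524.1 120.2 223. ]
medal_30 0.95 [192, 348, 27, 32] mean [ 411.6 -195.8] circ [ 411.3 -196.5] 73.0 rgb [144. 116.  96.]
medal_30 0.75 [169, 111, 37, 32] mean [412.1 197. ] circ [412.  197.8] 45.3 rgb [202. 168. 139.]
medal_30 0.73 [192, 205, 21, 24] mean [429.1  68.2] circ [429.5  67.8] 35.7 rgb [189. 164. 140.]
medal_30 0.63 [204, 279, 39, 39] mean [441.9 -53.9] circ [440.1 -55.2] 73.6 rgb [138. 104.  83.]
pad_a 0.87 [316, 253, 23, 32] mean [612.6  -7.1] circ [622.1  -5.6] 59.5 rgb [ 64.  81. 112.]
pad_a 0.77 [321, 291, 36, 13] mean [626.  -74.7] circ [626.6 -79.6] 55.2 rgb [ 70.  84. 111.]
pad_a 0.76 [311, 337, 39, 26] mean [ 616.8 -168.9] circ [ 617.5 -168.7] 64.7 rgb [ 94. 117. 162.]
pad_a 0.63 [332, 205, 40, 38] mean [630.7  72.5] circ [631.   71.3] 62.7 rgb [ 85. 107. 150.]
scale_block 0.68 [321, 290, 33, 15] mean [626.2 -71.6] circ [626.5 -78.4] 53.1 rgb [ 67.  83. 112.]
note_block 0.78 [344, 155, 33, 34] mean [639.2 143.4] circ [639.3 142.9] 51.1 rgb [221. 198. 209.]
```

View pics/w1.png

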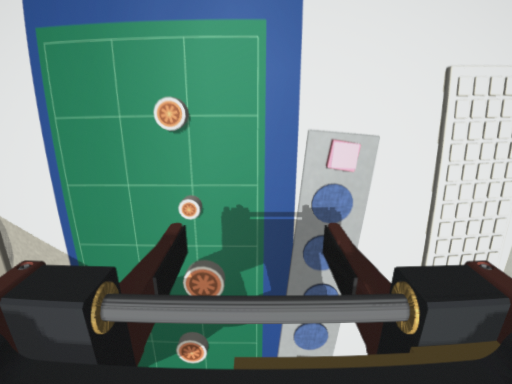

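The wrist view shows the 41 at (169,112), the 30 at (190,207), the 63 at (204,281), the 52 at (192,349) and the pads at column 310–332. I'll go above medal_41.

>>> move_arm(
  steps=[
    [[0.59, -0.87, 0.96], 0, 0],
    [[0.59, -0.87, 0.96], 0, 0],
    [[0.59, -0.87, 0.96], 0, 0],
    [[0.59, -0.87, 0.96], 0, 0],
    [[0.59, -0.87, 0.96], 0, 0],
    [[0, 0, 0], 0, 0],
  ],
)

```text
t: 5.37
ee_pos: [405.5, 199.0, 99.1]
orientation: [-2.212, -2.225, 0.014]
ft_force: [-0.8, -1.3, -0.7]
width: 87.7
grasp_force: 0.0
```

```bash
cat >> h.py <<'E'
def find(tag):
    """medal nearest the TCP: two-arc fit using white/bronze pixels: print centre estimates and residual"""
    d=cam("wrist"); img=d["image"]; cv2.imwrite(f"pics/{tag}.png",img[:,:,::-1])
    o=ctrl.get_obs(); A,p=pose(o); print("t",round(o["t"],2),"tcp",np.round(p,1),"rv",np.round(o["orientation"],3))
    best=None
    for b in cams.cut_out("wrist","medal_30"):
        v,u=np.nonzero(b["pixels"])
        if len(u)<50: continue
        hsv=cv2.cvtColor(img,cv2.COLOR_RGB2HSV); g=(hsv[v,u,1]>90)&((hsv[v,u,0]<25)|(hsv[v,u,0]>170))
        P=back(d,np.c_[u,v],10)[:,:2]; c,r=cv2.minEnclosingCircle(P.astype(np.float32))
        B=back(d,np.c_[u[g],v[g]],20)[:,:2] if g.sum()>20 else P
        cb,rb=cv2.minEnclosingCircle(B.astype(np.float32))
        print(round(float(b["p"]),2),"outline z10",np.round(c,1),round(2*r,1),"| bronze z20",np.round(cb,1),round(2*rb,1),"| d units x,y",np.round(A[:2,:2].T@(np.array(cb)-p[:2])/25,2))
E
python3 -c "
from h import *
find('w2')
for _ in range(4): cams.get_image('side');print(np.round(ctrl.get_obs()['ee_pos'],2))
"
```

```text
t 5.42 tcp [408.5 199.1 100.9] rv [-2.213 -2.227  0.009]
0.6 outline z10 [412.  196.5] 47.1 | bronze z20 [412.5 197.2] 32.0 | d units x,y [-0.08  0.16]
0.54 outline z10 [430.2  67.3] 45.8 | bronze z20 [430.2  67.3] 45.8 | d units x,y [-5.28  0.83]
[412.83 199.27 103.08]
[413.75 199.14 103.56]
[414.12 198.91 103.73]
[414.18 198.68 103.76]
```

View pics/w2.png

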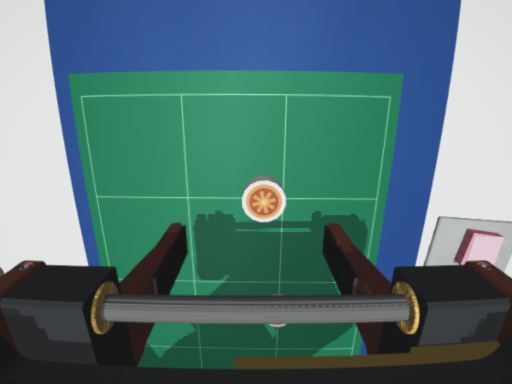

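>>> move_arm(
  steps=[
    [[-0.07, -0.08, 0.95], 0, 0],
    [[0, 0, 0.9], 0, 0],
    [[0, 0, 0.8], 0, 0],
    [[0, 0, 0.7], 0, 0],
    [[0, 0, 0.4], 0, 0],
    [[0, 0, 0.2], 0, 0],
    [[0, 0, 0], 0, 0],
    [[0, 0, 0], 0.0, 0],
    [[0, 0, 0], 0, 0],
    [[0, 0, 0], 0, 1],
    [[0, 0, 0], 0, 1],
    [[0, 0, 0], 0, 1],
    [[0, 0, 0], 0, 1],
    [[0, 0, 0], 0, 1],
    [[0, 0, 0], 0, 1],
  ],
)

```text
t: 6.92
ee_pos: [410.6, 196.6, 4.0]
orientation: [2.219, 2.224, 0.0]
ft_force: [0.3, 0.2, -0.2]
width: 51.2
grasp_force: 0.0
```

>>> move_arm(
  steps=[
    [[0, 0, 0], 0, 1],
    [[0, 0, 0], 0, 1],
    [[0, 0, 0], 0, 1],
    [[0, 0, 0], 0, 1],
    [[0, 0, -0.2], 0, 1],
    [[0, 0, -0.5], 0, 1],
    [[0, 0, -0.8], 0, 1],
    [[0, 0, -0.9], 0, 1],
    [[0, 0, -0.8], 0, 1],
    [[0, 0, -0.5], 0, 1],
    [[0, 0, -0.3], 0, 1],
    [[0, 0, 0], 0, 1],
  ],
)

```text
t: 7.92
ee_pos: [411.4, 196.9, 105.4]
orientation: [2.219, 2.223, 0.004]
ft_force: [-0.1, -0.5, -0.8]
width: 40.5
grasp_force: 30.0
```

>>> move_arm(
  steps=[
    [[-0.3, 0.2, 0], 0, 1],
    [[-0.6, 0.5, 0], 0, 1],
    [[-0.9, 0.7, 0], 0, 1],
    [[-0.9, 0.7, 0], 0, 1],
    [[-0.9, 0.7, 0], 0, 1],
    [[-0.9, 0.7, 0], 0, 1],
    [[-0.9, 0.7, 0], 0, 1],
    [[-0.9, 0.7, 0], 0, 1],
    [[-0.9, 0.7, 0], 0, 1],
    [[-0.9, 0.7, 0], 0, 1],
    [[-0.9, 0.7, 0], 0, 1],
    [[-0.9, 0.6, 0], 0, 1],
    [[-0.7, 0.5, 0], 0, 1],
    [[-0.5, 0.3, 0], 0, 1],
    [[-0.4, 0.2, 0], 0, 1],
    [[0, 0, 0], 0, 1],
    [[0, 0, 0], 0, 1],
    [[0, 0, 0], 0, 1],
    [[0, 0, 0], 0, 1],
  ],
)

```text
t: 9.5
ee_pos: [625.4, -89.5, 103.8]
orientation: [-2.218, -2.224, 0.001]
ft_force: [-0.9, 0.8, 0.1]
width: 40.6
grasp_force: 30.0
```

```bash
python3 -c "
from h import *
o=ctrl.get_obs();print(o['width'],o['grasp_force'])
survey('w3')"
```

```text
40.56516049520071 29.999907910823822
t 9.55 tcp [625.6 -89.5 103.9]
medal_30 0.88 [63, 161, 74, 68] mean [441.4 -55.1] circ [440.9 -55.5] 75.8 rgb [185. 142. 113.]
medal_30 0.72 [72, 277, 42, 35] mean [ 420.3 -186. ] circ [ 419.3 -188.7] 51.8 rgb [110.  92.  79.]
medal_30 0.68 [6, 186, 7, 41] mean [369.5 -82. ] circ [365.5 -81.5] 44.1 rgb [21. 58. 55.]
medal_30 0.59 [30, 20, 41, 41] mean [428.5  68.3] circ [428.4  67.2] 43.1 rgb [156. 133. 116.]
medal_30 0.58 [255, 244, 71, 70] mean [ 625.3 -142.9] circ [ 626.  -143.9] 82.9 rgb [169. 135. 114.]
pad_a 0.93 [259, 194, 62, 47] mean [628.4 -86.5] circ [628.1 -92.4] 59.7 rgb [ 90. 115. 162.]
pad_a 0.77 [246, 275, 57, 26] mean [ 611.2 -185.9] circ [ 615.4 -177.4] 56.0 rgb [ 66.  81. 108.]
pad_a 0.73 [264, 24, 75, 44] mean [632.   61.9] circ [631.7  69.7] 60.5 rgb [ 90. 115. 161.]
pad_a 0.71 [255, 104, 67, 65] mean [624.2  -6.5] circ [624.1  -7.1] 60.2 rgb [ 93. 120. 169.]
scale_block 0.82 [240, 330, 35, 13] mean [ 611. -247.] circ [ 609.9 -245.3] 35.2 rgb [121. 120. 114.]
scale_block 0.59 [247, 277, 56, 29] mean [ 612.  -183.4] circ [ 617.4 -172.3] 56.3 rgb [ 64.  80. 108.]
scale_block 0.48 [64, 161, 75, 69] mean [444.4 -54.2] circ [444.  -54.8] 74.5 rgb [184. 141. 113.]
```

View pics/w3.png

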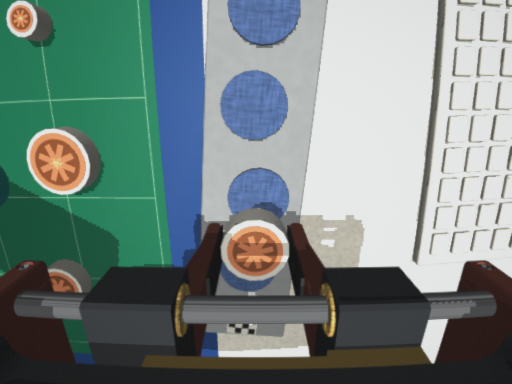

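```bash
cat >> h.py <<'E'
def fit(P):
    """robust circle fit of boundary points"""
    from scipy.optimize import least_squares as L
    s=L(lambda q:np.hypot(*(P-q[:2]).T)-q[2],[*P.mean(0),25],loss="soft_l1",f_scale=0.5).x
    return np.round(s*[1,1,2],1)
def held(h):
    """bronze centre of the held medal, whose underside is h above the TCP, against the TCP; pad circle fits"""
    d=cam("wrist"); img=d["image"]; o=ctrl.get_obs(); A,p=pose(o)
    hsv=cv2.cvtColor(img,cv2.COLOR_RGB2HSV); hh,s,v=cv2.split(hsv)
    br=(((hh<20)|(hh>172))&(s>110)&(v>80)).astype(np.uint8)
    n,l,st,ce=cv2.connectedComponentsWithStats(cv2.morphologyEx(br,cv2.MORPH_CLOSE,np.ones((9,9))))
    for i in range(1,n):
        if st[i,4]<100: continue
        c=max(cv2.findContours((l==i).astype(np.uint8),0,1)[0],key=len)[:,0]
        c=cv2.convexHull(c)[:,0]
        for nm,z in [("held",p[2]+h+20),("desk",20),("padded",31)]:
            f=fit(back(d,c,z)[:,:2]); print("bronze",ce[i].round(),nm,f,"vs tcp",np.round(f[:2]-p[:2],1))
    bl=((hh>100)&(hh<125)&(s>60)&(s<160)&(v>100)).astype(np.uint8)
    n,l,st,ce=cv2.connectedComponentsWithStats(cv2.morphologyEx(bl,cv2.MORPH_OPEN,np.ones((5,5))))
    for i in range(1,n):
        if st[i,4]<400: continue
        c=max(cv2.findContours((l==i).astype(np.uint8),0,1)[0],key=len)[:,0]
        P=back(d,c,11)[:,:2]; k=(c[:,0]>3)&(c[:,1]>3)&(c[:,0]<508)
        print("blue",ce[i].round(),"fit",fit(P[k]),"circ",np.round(cv2.minEnclosingCircle(P.astype(np.float32))[0],1))
    return d
E
python3 -c "
from h import *
held(-4)"
```

```text
bronze [20. 18.] held [509.4  37.4  12.2] vs tcp [-116.7  127.5]
bronze [20. 18.] desk [429.4  67.8  20.7] vs tcp [-196.7  157.9]
bronze [20. 18.] padded [438.2  64.5  19.7] vs tcp [-187.9  154.6]
bronze [ 57. 161.] held [517.1 -35.6  31.6] vs tcp [-109.    54.5]
bronze [ 57. 161.] desk [442.3 -55.2  53.3] vs tcp [-183.8   34.9]
bronze [ 57. 161.] padded [450.5 -53.1  50.9] vs tcp [-175.6   37. ]
bronze [255. 251.] held [625.9 -89.3  32. ] vs tcp [-0.2  0.8]
bronze [255. 251.] desk [ 625.9 -145.9   54. ] vs tcp [ -0.2 -55.8]
bronze [255. 251.] padded [ 625.9 -139.7   51.6] vs tcp [ -0.2 -49.6]
bronze [ 62. 283.] held [ 502.6 -115.1   17.8] vs tcp [-123.5  -25. ]
bronze [ 62. 283.] desk [ 418.  -189.4   29.8] vs tcp [-208.1  -99.3]
bronze [ 62. 283.] padded [ 427.3 -181.3   28.5] vs tcp [-198.8  -91.2]
blue [181. 108.] fit [756.1 -27.2 434.3] circ [563.4 -22.2]
blue [263.  18.] fit [632.   71.7  57.9] circ [632.  71.]
blue [253. 104.] fit [624.1  -7.3  57.9] circ [624.2  -7.4]
blue [257. 191.] fit [627.9 -88.2  51.9] circ [628.2 -92.5]
```

>>> move_arm(
  steps=[
    [[-0.1, 0.08, 0.4], 0, 1],
    [[0, 0, 0.8], 0, 1],
    [[0, 0, 0.8], 0, 1],
    [[0, 0, 0.7], 0, 1],
    [[0, 0, 0.4], 0, 1],
    [[0, 0, 0.2], 0, 1],
    [[0, 0, 0.1], 0, 1],
    [[0, 0, 0.05], 0, 1],
    [[0, 0, 0], 0, 1],
    [[0, 0, 0], 0, 1],
    [[0, 0, 0], 0, 1],
    [[0, 0, 0], 0, 1],
  ],
)

```text
t: 10.8
ee_pos: [628.6, -93.1, 18.4]
orientation: [2.218, 2.223, 0.001]
ft_force: [-0.1, -0.8, -0.6]
width: 40.2
grasp_force: 30.0
```

>>> move_arm(
  steps=[
    [[0.02, 0, 0.06], 0, 1],
    [[0, 0, 0.05], 0, 1],
    [[0, 0, 0.03], 0, 1],
    [[0, 0, 0], 0, 1],
    [[0, 0, 0], 0, 1],
  ],
)

```text
t: 11.22
ee_pos: [628.3, -92.5, 15.0]
orientation: [2.219, 2.224, 0.0]
ft_force: [-1.9, 0.0, 7.6]
width: 40.5
grasp_force: 30.0
```

>>> move_arm(
  steps=[
    [[0, 0, 0], 0, 0.3],
    [[0, 0, 0], 0, 0.1],
    [[0, 0, 0], 0, 0],
    [[0, 0, 0], 0, 0],
    [[0, 0, 0], 0, 0],
    [[0, 0, -0.3], 0, 0],
    [[0, 0, -0.7], 0, 0],
    [[0, 0, -0.9], 0, 0],
    [[0, 0, -1], 0, 0],
    [[0, 0, -0.6], 0, 0],
    [[0, 0, 0], 0, 0],
    [[0, 0, 0], 0, 0],
  ],
)

```text
t: 12.22
ee_pos: [628.7, -92.6, 102.7]
orientation: [2.218, 2.222, 0.002]
ft_force: [-0.1, 0.8, -0.5]
width: 87.8
grasp_force: 0.0
```

>>> move_arm(
  steps=[
    [[0.3, -0.4, 0], 0, 0],
    [[0.5, -0.7, 0], 0, 0],
    [[0.7, -0.8, 0], 0, 0],
    [[0.7, -0.8, 0], 0, 0],
    [[0.7, -0.8, 0], 0, 0],
    [[0.7, -0.8, 0], 0, 0],
    [[0.7, -0.8, 0], 0, 0],
    [[0.7, -0.8, 0], 0, 0],
    [[0.6, -0.8, 0], 0, 0],
    [[0.4, -0.6, 0], 0, 0],
    [[0.3, -0.4, 0], 0, 0],
    [[0.1, -0.2, 0], 0, 0],
    [[0, 0, 0], 0, 0],
    [[0, 0, 0], 0, 0],
    [[0, 0, 0], 0, 0],
    [[0, 0, 0], 0, 0],
  ],
)

```text
t: 13.55
ee_pos: [431.3, 66.7, 101.7]
orientation: [2.22, 2.222, 0.001]
ft_force: [-0.2, 0.7, 0.3]
width: 88.0
grasp_force: 0.0
```

```bash
python3 -c "
from h import *
print(np.round(ctrl.get_obs()['ee_pos'],1))
held(-4)"|grep -v held
```

```text
[431.3  66.7 101.7]
bronze [253. 198.] desk [429.3  67.7  20. ] vs tcp [-1.9  1. ]
bronze [253. 198.] padded [429.3  71.5  19.1] vs tcp [-1.9  4.8]
bronze [265. 292.] desk [442.2 -53.3  49.6] vs tcp [  11. -120.]
bronze [265. 292.] padded [441.7 -44.1  47.3] vs tcp [  10.5 -110.8]
bronze [171. 333.] desk [336.1 -79.8  39.8] vs tcp [ -95.1 -146.5]
bronze [171. 333.] padded [340.4 -69.4  38. ] vs tcp [ -90.8 -136.1]
blue [458. 189.] fit [630.7  72.8  57.8] circ [630.8  72.7]
blue [436. 252.] fit [622.6   1.4  46.3] circ [623.   -5.3]
```

>>> move_arm(
  steps=[
    [[0.04, -0.08, 0.6], 0, 0],
    [[0, 0, 0.9], 0, 0],
    [[0, 0, 0.9], 0, 0],
    [[0, 0, 0.8], 0, 0],
    [[0, 0, 0.4], 0, 0.2],
    [[0, 0, 0.2], 0, 0.3],
    [[0, 0, 0.1], 0, 0.4],
    [[0, 0, 0], 0, 0.4],
    [[0, 0, 0], 0, 0.4],
    [[0, 0, 0], 0, 0.5],
    [[0, 0, 0], 0, 1],
    [[0, 0, 0], 0, 1],
    [[0, 0, 0], 0, 1],
    [[0, 0, 0], 0, 1],
    [[0, 0, 0], 0, 1],
  ],
)

```text
t: 14.85
ee_pos: [428.6, 68.1, 4.5]
orientation: [2.219, 2.223, 0.001]
ft_force: [-0.3, -0.5, 6.5]
width: 29.2
grasp_force: 30.0
```

>>> move_arm(
  steps=[
    [[0, 0, -0.2], 0, 1],
    [[0, 0, -0.5], 0, 1],
    [[0, 0, -0.9], 0, 1],
    [[0, 0, -0.9], 0, 1],
    [[-0.3, 0.2, -0.8], 0, 1],
    [[-0.5, 0.4, -0.5], 0, 1],
    [[-0.8, 0.6, -0.2], 0, 1],
    [[-0.9, 0.7, 0], 0, 1],
    [[-0.9, 0.7, 0], 0, 1],
    [[-0.9, 0.7, 0], 0, 1],
    [[-0.9, 0.7, 0], 0, 1],
    [[-0.9, 0.7, 0], 0, 1],
    [[-0.9, 0.7, 0], 0, 1],
    [[-0.8, 0.7, 0], 0, 1],
    [[-0.7, 0.6, 0], 0, 1],
    [[-0.5, 0.5, 0], 0, 1],
    [[-0.3, 0.3, 0], 0, 1],
    [[-0.1, 0.1, 0], 0, 1],
    [[0, 0, 0], 0, 1],
    [[0, 0, 0], 0, 1],
  ],
)

```text
t: 16.52
ee_pos: [617.9, -165.9, 103.9]
orientation: [-2.218, -2.223, 0.001]
ft_force: [0.1, 0.4, -0.3]
width: 29.4
grasp_force: 30.0
```

>>> move_arm(
  steps=[
    [[0, 0, 0], 0, 1],
    [[0, 0, 0], 0, 1],
  ],
)

```text
t: 16.68
ee_pos: [618.1, -165.7, 104.2]
orientation: [-2.218, -2.224, 0.0]
ft_force: [0.0, -0.0, 0.6]
width: 29.2
grasp_force: 30.0
```

```bash
python3 -c "
from h import *
print(np.round(ctrl.get_obs()['ee_pos'],1))
d=held(-4.5);cv2.imwrite('pics/w4.png',d['image'][:,:,::-1])"
```

```text
[ 618.1 -165.7  104.2]
bronze [51. 74.] held [513.6 -66.4  31.8] vs tcp [-104.7   99.4]
bronze [51. 74.] desk [442.3 -55.3  53.6] vs tcp [-176.   110.5]
bronze [51. 74.] padded [450.2 -56.5  51.2] vs tcp [-168.1  109.3]
bronze [268. 116.] held [624.3 -88.4  19.4] vs tcp [ 6.  77.4]
bronze [268. 116.] desk [628.6 -92.2  32.7] vs tcp [10.3 73.6]
bronze [268. 116.] padded [628.1 -91.8  31.2] vs tcp [ 9.8 74. ]
bronze [ 49. 224.] held [ 495.9 -149.2   25.3] vs tcp [-122.4   16.6]
bronze [ 49. 224.] desk [ 412.5 -194.6   42.5] vs tcp [-205.8  -28.8]
bronze [ 49. 224.] padded [ 421.7 -189.6   40.6] vs tcp [-196.6  -23.8]
bronze [255. 252.] held [ 617.9 -165.9   21.1] vs tcp [-0.4 -0.1]
bronze [255. 252.] desk [ 617.9 -222.8   35.5] vs tcp [ -0.4 -57. ]
bronze [255. 252.] padded [ 617.9 -216.5   33.9] vs tcp [ -0.4 -50.7]
bronze [103. 288.] held [ 521.8 -193.7   12.8] vs tcp [-96.5 -27.9]
bronze [103. 288.] desk [ 456.3 -270.1   21.8] vs tcp [-162.  -104.3]
bronze [103. 288.] padded [ 463.5 -261.7   20.8] vs tcp [-154.8  -95.9]
blue [185.  94.] fit [ 672.8 -106.9  268.7] circ [557.7 -91.3]
blue [263.  21.] fit [624.   -7.8  57.9] circ [624.   -8.1]
blue [266. 116.] fit [628.2 -93.2  57.8] circ [628.3 -93.1]
blue [255. 195.] fit [ 618.  -168.4   57. ] circ [ 618.2 -169.3]
```

View pics/w4.png

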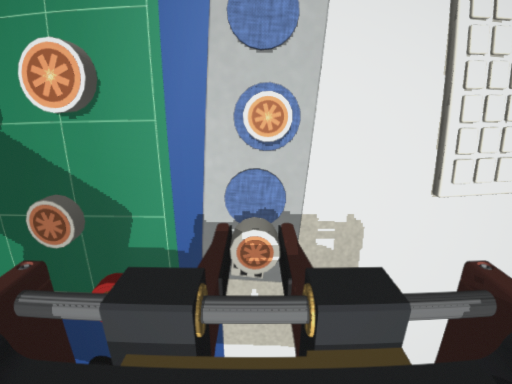

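>>> move_arm(
  steps=[
    [[-0.12, 0, 0.4], 0, 1],
    [[0, 0, 0.8], 0, 1],
    [[0, 0, 0.8], 0, 1],
    [[0, 0, 0.7], 0, 1],
    [[0, 0, 0.4], 0, 1],
    [[0, 0, 0.2], 0, 1],
    [[0, 0, 0.1], 0, 1],
    [[0, 0, 0.05], 0, 1],
    [[0, 0, 0.03], 0, 1],
    [[0, 0, 0.03], 0, 1],
    [[0, 0, 0], 0, 1],
    [[0, 0, 0], 0, 1],
    [[0, 0, 0], 0, 1],
  ],
)

```text
t: 17.82
ee_pos: [619.1, -169.7, 16.9]
orientation: [2.219, 2.223, 0.001]
ft_force: [-0.4, 0.0, -0.7]
width: 29.2
grasp_force: 30.0
```

>>> move_arm(
  steps=[
    [[0.02, -0.02, 0.03], 0, 1],
    [[0, 0, 0.03], 0, 1],
    [[0, 0, 0.02], 0, 1],
    [[0, 0, 0], 0, 1],
    [[0, 0, 0], 0, 1],
  ],
)

```text
t: 18.23
ee_pos: [618.5, -169.0, 15.5]
orientation: [2.219, 2.224, 0.0]
ft_force: [-2.6, 1.1, 8.8]
width: 29.4
grasp_force: 30.0
```

>>> move_arm(
  steps=[
    [[0, 0, 0], 0, 0.5],
    [[0, 0, 0], 0, 0.3],
    [[0, 0, 0], 0, 0.1],
    [[0, 0, 0], 0, 0],
    [[0, 0, 0], 0, 0],
    [[0, 0, -0.3], 0, 0],
    [[0, 0, -0.7], 0, 0],
    [[0, 0, -0.9], 0, 0],
    [[0, 0, -1], 0, 0],
    [[0, 0, -0.6], 0, 0],
    [[-0.02, -0.2, 0], 0, 0],
    [[-0.1, -0.5, 0], 0, 0],
    [[-0.1, -0.9, 0], 0, 0],
    [[-0.1, -0.9, 0], 0, 0],
    [[-0.1, -0.9, 0], 0, 0],
    [[-0.1, -0.9, 0], 0, 0],
    [[-0.1, -0.9, 0], 0, 0],
    [[-0.1, -0.9, 0], 0, 0],
    [[-0.1, -0.9, 0], 0, 0],
    [[-0.1, -0.6, 0], 0, 0],
  ],
)

```text
t: 19.9
ee_pos: [425.1, -191.8, 101.1]
orientation: [-2.217, -2.222, 0.002]
ft_force: [-0.5, 0.0, 0.2]
width: 87.9
grasp_force: 0.0
```

>>> move_arm(
  steps=[
    [[-0.1, -0.4, 0], 0, 0],
    [[0, -0.2, 0], 0, 0],
    [[0, 0, 0], 0, 0],
    [[0, 0, 0], 0, 0],
    [[0, 0, 0], 0, 0],
    [[0, 0, 0], 0, 0],
  ],
)

```text
t: 20.4
ee_pos: [414.3, -195.0, 101.9]
orientation: [2.218, 2.224, 0.0]
ft_force: [-0.3, 0.6, -0.3]
width: 88.3
grasp_force: 0.0
```

```bash
python3 -c "
from h import *
print(np.round(ctrl.get_obs()['ee_pos'],1))
d=held(-4)"|grep -v held
```

```text
[ 414.3 -195.   101.9]
bronze [291.  31.] desk [442.3 -55.3  53.5] vs tcp [ 28.2 139.7]
bronze [291.  31.] padded [441.  -57.9  51.1] vs tcp [ 26.9 137.1]
bronze [159.  62.] desk [336.1 -78.4  42.3] vs tcp [-78.  116.6]
bronze [159.  62.] padded [339.6 -79.9  40.4] vs tcp [-74.5 115.1]
bronze [504.  88.] desk [638.  -91.1  33.4] vs tcp [223.9 103.9]
bronze [504.  88.] padded [627.9 -92.1  31.9] vs tcp [213.8 102.9]
bronze [481. 176.] desk [ 627.4 -172.1   21.3] vs tcp [213.3  22.9]
bronze [481. 176.] padded [ 617.8 -169.4   20.3] vs tcp [203.7  25.6]
bronze [253. 198.] desk [ 412.6 -194.8   42. ] vs tcp [-1.5  0.2]
bronze [253. 198.] padded [ 412.6 -191.    40.1] vs tcp [-1.5  4. ]
bronze [305. 280.] desk [ 466.2 -289.9   62. ] vs tcp [ 52.1 -94.9]
bronze [305. 280.] padded [ 463.8 -281.9   59.2] vs tcp [ 49.7 -86.9]
blue [495.  10.] fit [623.3  -7.8  58.2] circ [617.6 -27.7]
blue [478.  89.] fit [626.3 -93.4  55.2] circ [626.5 -93.4]
blue [458. 168.] fit [ 616.2 -169.4   56.3] circ [ 616.4 -169.5]
```

>>> move_arm(
  steps=[
    [[0, -0.06, 0.6], 0, 0],
    [[0, 0, 0.9], 0, 0],
    [[0, 0, 0.9], 0, 0],
    [[0, 0, 0.8], 0, 0],
    [[0, 0, 0.4], 0, 0],
    [[0, 0, 0.2], 0, 0],
    [[0, 0, 0.1], 0, 0.1],
    [[0, 0, 0], 0, 0.2],
    [[0, 0, 0], 0, 0.2],
    [[0, 0, 0], 0, 0.3],
    [[0, 0, 0], 0, 1],
    [[0, 0, 0], 0, 1],
    [[0, 0, 0], 0, 1],
    [[0, 0, 0], 0, 1],
    [[0, 0, 0], 0, 1],
  ],
)

```text
t: 21.7
ee_pos: [412.3, -195.2, 5.0]
orientation: [2.218, 2.223, 0.001]
ft_force: [-0.5, 0.7, 7.0]
width: 51.3
grasp_force: 30.0
```

>>> move_arm(
  steps=[
    [[0, 0, -0.2], 0, 1],
    [[0, 0, -0.5], 0, 1],
    [[0, 0, -0.9], 0, 1],
    [[0, 0, -0.9], 0, 1],
    [[0.2, 0.2, -0.8], 0, 1],
    [[0.4, 0.4, -0.5], 0, 1],
    [[0.6, 0.7, -0.2], 0, 1],
    [[0.7, 0.8, 0], 0, 1],
    [[0.7, 0.8, 0], 0, 1],
    [[0.7, 0.8, 0], 0, 1],
    [[0.7, 0.8, 0], 0, 1],
    [[0.7, 0.8, 0], 0, 1],
    [[0.7, 0.8, 0], 0, 1],
    [[0.7, 0.8, 0], 0, 1],
    [[0.7, 0.7, 0], 0, 1],
    [[0.6, 0.5, 0], 0, 1],
    [[0.4, 0.3, 0], 0, 1],
    [[0.2, 0.1, 0], 0, 1],
    [[0.1, 0, 0], 0, 1],
    [[0, 0, 0], 0, 1],
  ],
)

```text
t: 23.37
ee_pos: [623.0, 7.9, 104.2]
orientation: [-2.218, -2.223, 0.001]
ft_force: [-0.1, -0.1, -1.0]
width: 51.4
grasp_force: 30.0
```

>>> move_arm(
  steps=[
    [[0, 0, 0], 0, 1],
    [[0, 0, 0], 0, 1],
    [[0, 0, 0], 0, 1],
  ],
)

```text
t: 23.62
ee_pos: [623.5, 7.2, 104.5]
orientation: [-2.22, -2.223, 0.0]
ft_force: [-0.7, 0.2, -0.8]
width: 51.3
grasp_force: 30.0
```

```bash
python3 -c "
from h import *
print(np.round(ctrl.get_obs()['ee_pos'],1))
d=held(-5)"
```

```text
[623.5   7.2 104.5]
bronze [255. 254.] held [623.3   6.9  43.8] vs tcp [-0.4 -0.4]
bronze [255. 254.] desk [623.3 -49.2  73.1] vs tcp [ -0.4 -56.5]
bronze [255. 254.] padded [623.3 -43.   69.8] vs tcp [ -0.4 -50.3]
bronze [ 78. 254.] held [515.5   3.6  31.7] vs tcp [-108.2   -3.7]
bronze [ 78. 254.] desk [442.2 -55.3  53.3] vs tcp [-181.5  -62.6]
bronze [ 78. 254.] padded [450.3 -48.8  50.9] vs tcp [-173.4  -56.1]
bronze [250. 352.] held [620.1 -71.8  13.1] vs tcp [ -3.6 -79.1]
bronze [250. 352.] desk [ 617.9 -182.    22. ] vs tcp [  -5.8 -189.3]
bronze [250. 352.] padded [ 618.2 -169.8   21. ] vs tcp [  -5.5 -177.1]
blue [187. 115.] fit [1084.6   57.  1076.1] circ [564.2  67.2]
blue [265. 124.] fit [632.   72.5  57.9] circ [632.   72.5]
blue [256. 193.] fit [624.   -4.1  53.5] circ [624.1  -3.9]
```

>>> move_arm(
  steps=[
    [[-0.3, 0.03, 0.1], 0, 1],
    [[-0.28, 0, 0.3], 0, 1],
    [[0, 0, 0.8], 0, 1],
    [[0, 0, 0.8], 0, 1],
    [[0, 0, 0.7], 0, 1],
    [[0, 0, 0.4], 0, 1],
    [[0, 0, 0.2], 0, 1],
    [[0, 0, 0.1], 0, 1],
    [[0, 0, 0.04], 0, 1],
    [[0, 0, 0.02], 0, 1],
    [[0, 0, 0], 0, 1],
    [[0, 0, 0], 0, 1],
    [[0, 0, 0], 0, 1],
  ],
)

```text
t: 24.75
ee_pos: [625.2, -6.5, 18.6]
orientation: [2.219, 2.223, 0.001]
ft_force: [-0.3, -0.2, -0.8]
width: 51.5
grasp_force: 30.0
```

>>> move_arm(
  steps=[
    [[-0.02, -0.03, 0.04], 0, 1],
    [[0, 0, 0.04], 0, 1],
    [[0, 0, 0.02], 0, 1],
    [[0, 0, 0.01], 0, 1],
    [[0, 0, 0], 0, 1],
    [[0, 0, 0], 0, 1],
  ],
)

```text
t: 25.25
ee_pos: [624.0, -7.1, 16.0]
orientation: [2.219, 2.224, 0.0]
ft_force: [-2.5, -0.1, 7.3]
width: 51.3
grasp_force: 30.0
```

>>> move_arm(
  steps=[
    [[0, 0, 0], 0, 0.3],
    [[0, 0, 0], 0, 0.1],
    [[0, 0, 0], 0, 0],
    [[0, 0, 0], 0, 0],
    [[0, 0, 0], 0, 0],
    [[0, 0, -0.3], 0, 0],
    [[0, 0, -0.7], 0, 0],
    [[0, 0, -0.9], 0, 0],
    [[0, 0, -1], 0, 0],
    [[0, 0, -0.6], 0, 0],
    [[-0.1, -0.2, 0], 0, 0],
    [[-0.2, -0.5, 0], 0, 0],
    [[-0.2, -0.9, 0], 0, 0],
    [[-0.2, -0.9, 0], 0, 0],
    [[-0.2, -0.9, 0], 0, 0],
    [[-0.2, -0.9, 0], 0, 0],
    [[-0.2, -0.9, 0], 0, 0],
    [[-0.2, -0.8, 0], 0, 0],
    [[-0.2, -0.6, 0], 0, 0],
    [[-0.1, -0.4, 0], 0, 0],
  ],
)

```text
t: 26.92
ee_pos: [446.3, -52.7, 102.0]
orientation: [-2.218, -2.222, 0.002]
ft_force: [-0.7, -0.1, -0.1]
width: 87.9
grasp_force: 0.0
```

>>> move_arm(
  steps=[
    [[-0.1, -0.2, 0], 0, 0],
    [[0, -0.1, 0], 0, 0],
    [[0, 0, 0], 0, 0],
    [[0, 0, 0], 0, 0],
    [[0, 0, 0], 0, 0],
    [[0, 0, 0], 0, 0],
  ],
)

```text
t: 27.42
ee_pos: [442.3, -54.8, 102.7]
orientation: [2.219, 2.224, 0.0]
ft_force: [-0.3, 0.7, -0.1]
width: 87.8
grasp_force: 0.0
```

```bash
python3 -c "
from h import *
print(np.round(ctrl.get_obs()['ee_pos'],1))
d=held(-4)"|grep -v held
```

```text
[442.3 -54.8 102.7]
bronze [463. 150.] desk [632.   -8.4  44.5] vs tcp [189.9  46.4]
bronze [463. 150.] padded [623.4  -6.8  42.5] vs tcp [181.3  48. ]
bronze [255. 198.] desk [442.3 -55.5  53.2] vs tcp [ 0.2 -0.7]
bronze [255. 198.] padded [442.3 -51.8  50.8] vs tcp [0.2 3. ]
bronze [144. 221.] desk [336.2 -78.5  42.3] vs tcp [-105.9  -23.7]
bronze [144. 221.] padded [340.9 -73.7  40.4] vs tcp [-101.2  -18.9]
bronze [448. 239.] desk [636.3 -97.4  32.6] vs tcp [194.2 -42.6]
bronze [448. 239.] padded [627.6 -91.7  31.1] vs tcp [185.5 -36.9]
blue [470.  57.] fit [631.   72.   57.9] circ [630.9  72.1]
blue [426. 225.] fit [626.4 -92.3  55.7] circ [626.8 -92.3]
```

>>> move_arm(
  steps=[
    [[-0.03, 0, 0.6], 0, 0],
    [[0, 0, 0.9], 0, 0],
    [[0, 0, 0.9], 0, 0],
    [[0, 0, 0.8], 0, 0],
    [[0, 0, 0.4], 0, 0],
    [[0, 0, 0.2], 0, 0],
    [[0, 0, 0.1], 0, 0],
    [[0, 0, 0], 0, 0.1],
    [[0, 0, 0], 0, 0.1],
    [[0, 0, 0], 0, 0.2],
    [[0, 0, 0], 0, 1],
    [[0, 0, 0], 0, 1],
    [[0, 0, 0], 0, 1],
    [[0, 0, 0], 0, 1],
  ],
)

```text
t: 28.63
ee_pos: [442.1, -55.7, 5.8]
orientation: [2.219, 2.223, 0.001]
ft_force: [0.0, -0.4, 6.3]
width: 62.3
grasp_force: 30.0
```

>>> move_arm(
  steps=[
    [[0, 0, -0.2], 0, 1],
    [[0, 0, -0.5], 0, 1],
    [[0, 0, -0.9], 0, 1],
    [[0, 0, -0.9], 0, 1],
    [[0.2, 0.2, -0.8], 0, 1],
    [[0.3, 0.4, -0.5], 0, 1],
    [[0.5, 0.7, -0.2], 0, 1],
    [[0.5, 0.8, 0], 0, 1],
    [[0.5, 0.8, 0], 0, 1],
    [[0.5, 0.8, 0], 0, 1],
    [[0.5, 0.8, 0], 0, 1],
    [[0.5, 0.8, 0], 0, 1],
    [[0.5, 0.8, 0], 0, 1],
    [[0.4, 0.6, 0], 0, 1],
    [[0.4, 0.5, 0], 0, 1],
    [[0.2, 0.3, 0], 0, 1],
    [[0.1, 0.1, 0], 0, 1],
    [[0, 0, 0], 0, 1],
    [[0, 0, 0], 0, 1],
    [[0, 0, 0], 0, 1],
  ],
)

```text
t: 30.3
ee_pos: [630.3, 71.6, 105.1]
orientation: [-2.219, -2.223, 0.001]
ft_force: [0.6, 0.2, -0.8]
width: 62.3
grasp_force: 30.0
```

```bash
python3 -c "
from h import *
print(np.round(ctrl.get_obs()['ee_pos'],1))
d=held(-5.8);cv2.imwrite('pics/w5.png',d['image'][:,:,::-1])"
```

```text
[630.3  71.6 105.1]
bronze [254. 249.] held [630.1  71.8  54.1] vs tcp [-0.4  0.2]
bronze [254. 249.] desk [629.9  16.   90.5] vs tcp [ -0.6 -55.6]
bronze [254. 249.] padded [630.   22.2  86.4] vs tcp [ -0.5 -49.4]
bronze [253. 343.] held [629.    0.7  19.5] vs tcp [ -1.5 -70.9]
bronze [253. 343.] desk [ 628.  -103.3   32.7] vs tcp [  -2.5 -174.9]
bronze [253. 343.] padded [628.1 -91.8  31.2] vs tcp [  -2.4 -163.4]
blue [176.  97.] fit [567.6 139.4 109.5] circ [560.5 146.6]
blue [257. 181.] fit [632.2  80.6  45.9] circ [632.3  74. ]
```

View pics/w5.png

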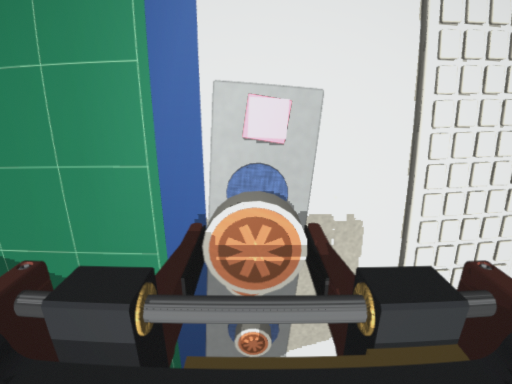

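>>> move_arm(
  steps=[
    [[0.03, 0.04, 0.4], 0, 1],
    [[0, 0, 0.8], 0, 1],
    [[0, 0, 0.8], 0, 1],
    [[0, 0, 0.7], 0, 1],
    [[0, 0, 0.4], 0, 1],
    [[0, 0, 0.2], 0, 1],
    [[0, 0, 0.1], 0, 1],
    [[0, 0, 0.04], 0, 1],
    [[0, 0, 0.02], 0, 1],
    [[0, 0, 0], 0, 1],
    [[0, 0, 0], 0, 1],
    [[0, 0, 0], 0, 1],
  ],
)

```text
t: 31.35
ee_pos: [632.8, 73.0, 19.4]
orientation: [2.219, 2.223, 0.001]
ft_force: [0.0, 0.4, -2.1]
width: 62.5
grasp_force: 30.0
```

>>> move_arm(
  steps=[
    [[-0.02, -0.01, 0.04], 0, 1],
    [[0, 0, 0.04], 0, 1],
    [[0, 0, 0.02], 0, 1],
    [[0, 0, 0.01], 0, 1],
    [[0, 0, 0], 0, 1],
    [[0, 0, 0], 0, 1],
  ],
)

```text
t: 31.85
ee_pos: [632.2, 72.4, 16.8]
orientation: [2.219, 2.223, 0.0]
ft_force: [-3.2, -0.7, 6.6]
width: 62.8
grasp_force: 30.0
```

Release, rise, and back off toward x≈450 to see the whole row.

>>> move_arm(
  steps=[
    [[0, 0, 0], 0, 0.2],
    [[0, 0, 0], 0, 0.1],
    [[0, 0, 0], 0, 0],
    [[0, 0, 0], 0, 0],
    [[0, 0, 0], 0, 0],
    [[0, 0, -0.3], 0, 0],
    [[0, 0, -0.7], 0, 0],
    [[0, 0, -0.9], 0, 0],
    [[0, 0, -1], 0, 0],
    [[0, 0, -1], 0, 0],
    [[-0.5, -0.2, -1], 0, 0],
    [[-0.8, -0.3, -0.8], 0, 0],
    [[-0.8, -0.3, -0.5], 0, 0],
    [[-1, -0.3, -0.3], 0, 0],
    [[-1, -0.3, 0], 0, 0],
    [[-1, -0.3, 0], 0, 0],
    [[-0.8, -0.2, 0], 0, 0],
    [[0, 0, 0], 0, 0],
    [[0, 0, 0], 0, 0],
    [[0, 0, 0], 0, 0],
  ],
)

```text
t: 33.52
ee_pos: [585.1, -74.7, 178.7]
orientation: [2.219, 2.223, 0.001]
ft_force: [0.5, -0.8, 1.2]
width: 87.6
grasp_force: 0.0
```

```bash
python3 - <<'E'
from h import *
d=held(-4);s=cam("side");c=cam("scene")
im=np.vstack([np.hstack([cv2.resize(s["image"][90:290,100:366],(400,300)),cv2.resize(c["image"][180:320,120:307],(400,300))]),np.hstack([cv2.resize(d["image"],(400,300)),np.zeros((300,400,3),np.uint8)])])
cv2.imwrite("pics/f.png",im[:,:,::-1])
E
```

```text
bronze [301.  39.] held [607.   38.6  24.9] vs tcp [ 21.8 112.9]
bronze [301.  39.] desk [633.6  75.   54.8] vs tcp [ 48.4 149.3]
bronze [301.  39.] padded [631.9  72.7  52.9] vs tcp [ 46.7 147. ]
bronze [291. 119.] held [603.1   1.3  19.6] vs tcp [17.9 75.6]
bronze [291. 119.] desk [625.   -7.2  43.2] vs tcp [39.8 67.1]
bronze [291. 119.] padded [623.7  -6.7  41.7] vs tcp [38.5 67.6]
bronze [ 53. 181.] held [471.6 -31.1  18.9] vs tcp [-113.6   43.2]
bronze [ 53. 181.] desk [335.8 -78.4  41.6] vs tcp [-249.4   -4.1]
bronze [ 53. 181.] padded [344.3 -75.4  40.2] vs tcp [-240.9   -1.1]
bronze [292. 194.] held [605.2 -38.8  14.4] vs tcp [20.  35.5]
bronze [292. 194.] desk [629.6 -95.3  31.7] vs tcp [ 44.4 -21. ]
bronze [292. 194.] padded [628.1 -91.8  30.7] vs tcp [ 42.9 -17.5]
bronze [281. 253.] held [600.4 -75.2   9.5] vs tcp [15.2 -0.9]
bronze [281. 253.] desk [ 619.1 -175.4   20.9] vs tcp [  33.9 -101.1]
bronze [281. 253.] padded [ 618.  -169.    20.2] vs tcp [ 32.8 -94.7]
bronze [174. 330.] held [ 531.2 -128.2   27.3] vs tcp [-54.  -53.9]
bronze [174. 330.] desk [ 466.9 -291.5   60.4] vs tcp [-118.3 -217.2]
bronze [174. 330.] padded [ 471.  -281.2   58.3] vs tcp [-114.2 -206.9]
blue [230. 110.] fit [277.4 -37.6 595. ] circ [556.6 -26.5]
blue [286. 181.] fit [627.7 -91.3  54.6] circ [627.8 -92.4]
```

View pics/f.png

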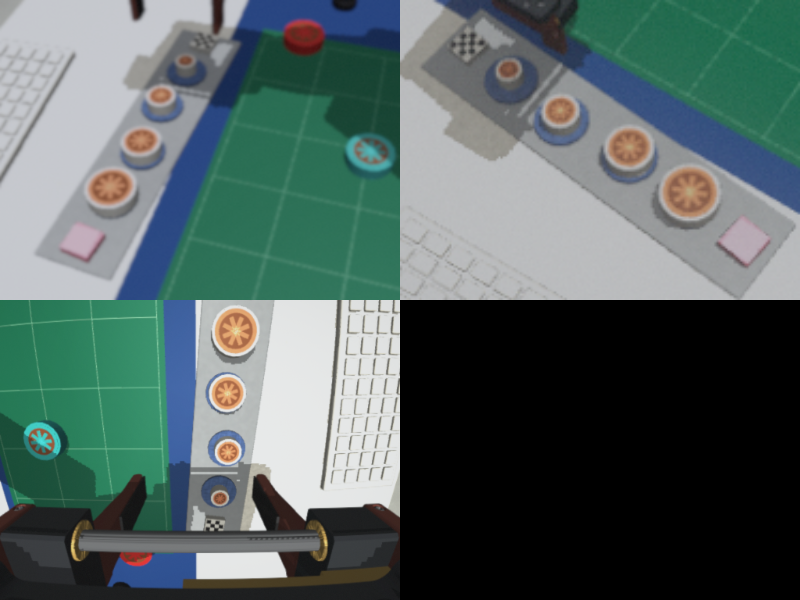

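The three views show the 30, 41, 52 and 63 in order from the chequered block to the pink block. Each is centred to within about 1 mm, and the note block has not moved. Handing in.

```bash
python3 -c "
from workcell import ctrl
print(ctrl.close_job())"
```

```text
the job is handed in; nothing more can be done
None
```

The four medals lie face up on the pads in order of size, smallest by the scale block and largest by the note block, each centred to about 1 mm; the note block was not disturbed, and I handed the job in at about 34 s of the 83 s allowed.

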